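# Dip-gauge the emerald flask and present the gauge

## Task

Take the dip gauge by its coral grip out of its stand and lower its rod into the neck of the emerald flask until the collar stops on the rim, keeping hold of it. Draw it right out again and finish still holding it in the gripper, quite still, with the rod level (horizontal) and its tip over the middle of the ivory card, 15 to 25 cm above the table. Leave the flask standing upright where it is and do not disturb the crystal bottle, the hair claw or the incense burner.

Things in the scene. Friction and masses are not known exactly. Their poses are not given: they have to be found in the camera images.
- gauge_grip (a point): Centre of the grip of the loose dip gauge (56 to 84 g): a flat coral disc, 40 mm across, 12 mm thick, on edge like a coin. Its flat faces look along this frame's +y and -y: pinch it across y, at any angle about y. z runs up the rod's axis (rod 8 mm thick); collar underside 45 mm below, tip 125 mm below. It starts upright in its stand, its y within 0.5 rad of world y.
- gauge_collar (a point): Centre of the underside of the gauge's brass collar (24 mm across, 6 mm thick, round the steel rod, 80 mm above the rod's tip); same axes as gauge_grip.
- gauge_tip (a point): Tip (lower end, with dark rings) of the gauge's steel rod; same axes as gauge_grip: z points from the tip to the grip.
- flask_mouth (a point): Centre of the mouth of the emerald glass flask, at the top of its rim; z up along the neck. Loose, 0.3 to 0.5 kg, 73 mm wide, 100 mm tall, eight-sided, neck 26 mm outside; straight bore 15 mm wide and 94 mm deep, so the rod has 3.5 mm to spare all round and the collar meets the rim before the tip reaches the bottom. It stands upright on one of two brass trays.
- stand_mouth (a point): Centre of the top of the aluminium gauge stand, fixed: a tube 26 mm outside, 15 mm bore, 90 mm tall on a foot 68 mm across, on the other brass tray. The gauge's collar rests on its top; the rod is drawn out straight up, 80 mm.
- card_mid (a point): Centre of the upper face of the ivory reading card, fixed, 3 mm thick, 100 mm along its x and 80 mm along its y, lying on the table between the trays. (A fixed dome-topped jewellery box, 104 mm tall, not listed, stands at the far edge of the table beyond the right-hand tray.)
- crystal: Bystander: square crystal bottle, 44 mm square, 90 mm tall, loose, on the flask's tray; origin at the centre of its underside.
- hair_claw: Bystander: brown plastic hair claw, 76 mm along y, 36 mm wide, about 50 mm tall, loose, on the stand's tray; origin at the centre of its underside.
- burner: Bystander: pearl-white ceramic incense burner, 82 mm across, 80 mm tall, loose, on the table beyond the card; origin at the centre of its underside.
Mind the look-alikes: they are no part of the job. Several things look just like the part that bears card_mid: the one meant starts farthest to the robot's right. Of the things that look like the part that bears gauge_grip, the smaller one is meant.

How it is judged:
On the way, in this order (a step that is already met when the one before it is completed fails the run):
1. the gauge, held in the gripper, is in the flask with its collar stopped on the rim (z of gauge_collar in the frame of flask_mouth below 0.004 m and z of gauge_tip in the frame of flask_mouth below -0.07 m and horizontal distance between gauge_collar and flask_mouth below 0.007 m and contact force between gauge and flask above 0.3 N and contact force between gauge and the fingers above 1 N), for 0.2 s.
2. the gauge is drawn right out of the flask, in the gripper (z of gauge_tip in the frame of flask_mouth above 0.01 m and contact force between gauge and the fingers above 1 N), for 0.1 s.
At the end, for the whole second after the job is handed in: Gauge held still in the gripper, touching nothing else, rod within 0.2 rad of level, tip within 40 mm (horizontally) of the card's centre and 130 to 270 mm up; flask upright, its mouth within 25 mm of its start; crystal bottle, hair claw and burner within 20 mm of theirs (angle between gauge_tip's own z axis and vertical between 1.371 and 1.771 rad and horizontal distance between gauge_tip and card_mid below 0.04 m and height (world z) of gauge_tip between 0.13 and 0.27 m and contact force between gauge and the fingers above 1 N and linear speed of gauge below 0.02 m/s and contact force between gauge and crystal below 0.1 N and contact force between gauge and hair_claw below 0.1 N and contact force between gauge and burner below 0.1 N and contact force between gauge and flask below 0.1 N and distance of flask_mouth from where it was at the start of the episode below 0.025 m and angle between flask_mouth's own z axis and vertical below 0.1 rad and distance of each of crystal, hair_claw, burner from where it was at the start of the episode below 0.02 m); the arm keeps its last pose, push and grip.
It fails at once if the flask is tipped or shoved away (angle between flask_mouth's own z axis and vertical above 0.3 rad or distance of flask_mouth from where it was at the start of the episode above 0.04 m).
It fails at once if a bystander is knocked (distance of any of crystal, hair_claw, burner from where it was at the start of the episode above 0.02 m or angle between any of crystal, hair_claw, burner's own z axis and vertical above 0.35 rad).
It also fails if it takes over 59 s, if anything falls off the work surface, if the arm or the gripper's body presses on something with over 40 N, if the wrist force passes 120 N, or if a joint passes its speed limit or range.

## Robot

A 6-joint arm with a two-finger parallel gripper is mounted at the origin on the work surface. World frame = base frame: x ahead of the robot, y to its left, z up, the work surface at z = 0. Lengths are in m, angles in rad, forces in N, time in s.
With the tool pointing down it reaches from about 0.3 to 0.775 m from the base axis. Payload 14.6 kg.
Tool frame: the origin (TCP) lies at the centre of the arm's flange, where the gripper is bolted on; the fingertips stand 199 mm ahead of it and the grasp point (between the pads) lies 180 mm ahead of it; z points along the fingers, y is the line along which they close (so a half turn about z gives the same grasp; the last joint's range is limited). The gripper opens to 94 mm and grips with 3 to 60 N. Pads are 16 mm wide; open, the fingers measure 119 mm over their backs; the gripper's body (75 mm by 177 mm) begins 78 mm behind the grasp point.
Start: joints at [-1.256, 0.3, 1.521, -0, 1.321, -0.067], TCP at [0.205, -0.51, 0.405] pointing down, gripper open.
Joint ranges: [-3.03, 3.03], [-0.79, 2.21], [0.23, 2.52], [-1.04, 4.18], [0, 3.07], [-2.55, 2.55]. Speed limits (rad/s): [2.22, 2.22, 2.57, 3.14, 3.14, 3.14].

## Interface

Orientations are given as [roll, pitch, yaw] about the fixed x, y, z axes, in that order (R = Rz(yaw) Ry(pitch) Rx(roll)).
In Python, from station import ctrl gives the robot as it stands. The module is installed in compiled form; this text tells all that it offers.
- The arm moves only by the tool servo_tool, never from a script. Its argument "motion" is a list of rows, each a list of 5 numbers: the closure, from 0 (fully open) to 1 (shut), then the shift along the world's x, y, z in cm, then the turn about the world's z in degrees. A call has 1 to 20 rows; each row is the pose to reach, as a shift and turn from the pose commanded when the call began; what a row does not reach only later rows make up. A row lasts 1/8 s, in which the tool goes at most 62.5 mm and 10.7 degrees, less where a joint would pass 70% of its speed; a pose out of reach is approached as far as the arm can. A call with a gripper value outside its range is refused whole. The fingers move at their own pace and stop on an object; "squeeze" is the grip in N (left out, the last holds). Time passes only in rows, so rows that repeat a pose let the fingers close. It gives the time, the measured TCP pose, the force, the opening and the grip force at its end, in the units of the state.
- ctrl.get_obs(): the state, without advancing time (a new reading comes with each control period).
- ctrl.camera(name): name is "side" or "top"; returns a dict with "image" (400x640x3 uint8, red, green, blue), "fx", "fy", "cx", "cy" (pixels), "camera_from_world" (4x4, takes a point from world to camera coordinates). Camera axes: x right, y up, looking along -z (the intrinsics and any distortion apply to the point x, -y, -z); pixel columns grow to the right and rows downward; lengths in m; the calibration is good to about 2 mm. A picture is of the moment at which its call begins. There is no depth.
- ctrl.hand_in(): hands the job in; it is judged then, once.
The state is a dict: "time_s": time; "qpos": joint angles; "joint_vel": joint speeds; "tau": joint torques, N m; "ee_pos": TCP position; "eef_rot": TCP orientation; "force": force on the tool from outside, world axes, zero at the start; "moment": the same for the moment, N m; "grip_width": finger opening in m; "grip_force": force on a finger pad.
Only numpy, scipy, OpenCV 4.12 (cv2) and the standard library are available. Lean on these libraries where they do the work, as an engineer would, in place of code of your own. Each camera call takes 0.05 s, during which the arm holds its last target. There are 200 camera calls.

## Working session

There is one attempt and no reset: what is moved stays moved. The work goes in short steps, Python scripts to look and compute and a tool call to move; the robot and the scene stay as the last step left them, time stands still between calls to the robot, and variables do not carry over. Pictures are saved under pics/ and viewed, at most 10 in all, crops included, and the job is handed in when it is done.

Besides the shell and the picture viewer there is one more tool, called after "Request:" as name(argument=value, ...), one argument or row to a line, values as JSON. servo_tool: Moves the arm, as the interface text tells. Its arguments: {"type":"object","properties":{"motion":{"type":"array","items":{"type":"array","items":{"type":"number"}}},"squeeze":{"type":"number"}},"required":["motion"]}

```bash
mkdir -p pics; ls
cat > h.py <<'E'
import numpy as np, cv2
from station import ctrl
def cam(n):
    c=ctrl.camera(n); return c
def proj(c,p):
    p=np.atleast_2d(p); q=(c["camera_from_world"]@np.c_[p,np.ones(len(p))].T).T
    return np.c_[c["fx"]*q[:,0]/-q[:,2]+c["cx"], c["fy"]*-q[:,1]/-q[:,2]+c["cy"]]
def ray(c,u,v):
    T=np.linalg.inv(c["camera_from_world"]); d=np.array([(u-c["cx"])/c["fx"],-(v-c["cy"])/c["fy"],-1])
    return T[:3,3],T[:3,:3]@d
def onz(c,u,v,z):
    o,d=ray(c,u,v); return o+d*(z-o[2])/d[2]
def tri(c1,p1,c2,p2):
    o1,d1=ray(c1,*p1);o2,d2=ray(c2,*p2)
    s=np.linalg.lstsq(np.c_[d1,-d2],o2-o1,rcond=None)[0]
    a,b=o1+d1*s[0],o2+d2*s[1]; return (a+b)/2,np.linalg.norm(a-b)
def save(c,f): cv2.imwrite(f,c["image"][:,:,::-1])
E
python3 - <<'E'
from h import *
for n in("top","side"):
    c=cam(n); save(c,f"pics/{n}0.png"); print({k:v for k,v in c.items() if k!="image"})
print(ctrl.get_obs())
E
```

```text
pics
{'fx': 452.93137869001936, 'fy': 452.93137869001936, 'cx': 321.5593506922038, 'cy': 195.12957718344074, 'camera_from_world': array([[ 0.02740543, -0.9996236 ,  0.0012641 ,  0.00449049],
       [ 0.98173283,  0.02715309,  0.18831719, -0.54766492],
       [-0.18828063, -0.0039199 ,  0.98210745, -0.97540468],
       [ 0.        ,  0.        ,  0.        ,  1.        ]])}
{'fx': 433.28261289114204, 'fy': 433.28261289114204, 'cx': 318.5676803450941, 'cy': 197.07554891145085, 'camera_from_world': array([[-0.99493064, -0.09973188, -0.01290667,  0.54168515],
       [ 0.06531756, -0.7384639 ,  0.67112196, -0.10491626],
       [-0.07646336,  0.66687677,  0.7412346 , -1.14034115],
       [ 0.        ,  0.        ,  0.        ,  1.        ]])}
{'time_s': 0.1, 'qpos': array([-1.25561426e+00,  3.00417808e-01,  1.52153091e+00, -3.96475480e-05,
        1.32070968e+00, -6.65862186e-02]), 'joint_vel': array([ 0.00039097, -0.000246  , -0.00232404,  0.00267859,  0.00188592,
       -0.00060152]), 'tau': array([ 2.64451621e-03, -5.32639396e+01, -3.53283012e+01,  7.09821051e-02,
        2.35096214e-02, -3.46188222e-05]), 'ee_pos': array([ 0.20490088, -0.51037264,  0.40413668]), 'eef_rot': array([-3.14052672e+00, -3.25924197e-05,  3.81778104e-01]), 'force': array([-0.06228687,  0.26465664, -0.49471524]), 'moment': array([-0.03788481,  0.05157866, -0.03596658]), 'grip_force': 0.0, 'grip_width': 0.09378015867944432}
```

View pics/top0.png

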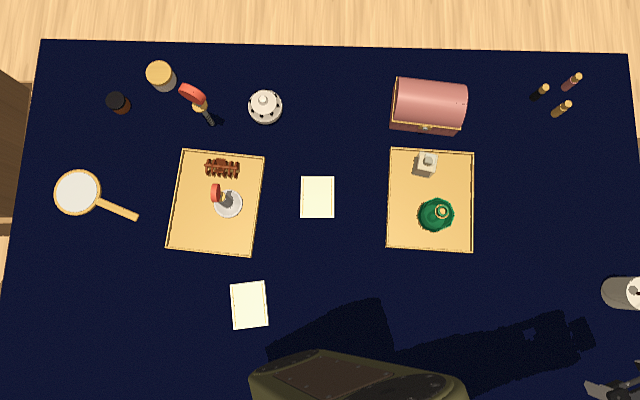

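View pics/side0.png

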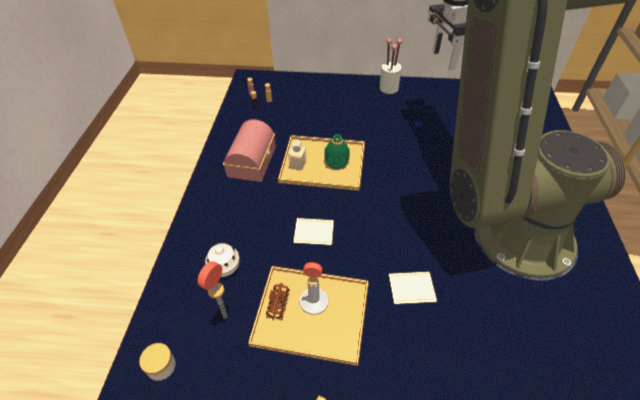

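The top view has cards at (317,197) and (249,304). The right-hand one in the image, at (317,197), is farthest to the robot's right, so that is the one meant. The coral-grip gauges are at (215,193), small and in the stand, and at (190,95), larger. I take the smaller one in the stand. The flask mouth is near (442,212). Next I'll confirm these in an enlarged crop.

Run:
```python
from h import *
t=cam("top"); s=cam("side"); np.save("pics/t.npy",t["image"])
def crop(c,u,v,w=72,h=54,k=5): return cv2.resize(c["image"][v-h//2:v+h//2,u-w//2:u+w//2],None,fx=k,fy=k,interpolation=cv2.INTER_CUBIC)
im=np.vstack([np.hstack([crop(t,220,196),crop(t,437,212)]),np.hstack([crop(s,313,285),crop(s,337,152)])])
cv2.imwrite("pics/crop1.png",im[:,:,::-1])
for n,c in(("top",t),("side",s)):
    hsv=cv2.cvtColor(c["image"],cv2.COLOR_RGB2HSV)
    m=((hsv[...,0]<7)|(hsv[...,0]>174))&(hsv[...,1]>165)&(hsv[...,2]>110)
    N,l,st,ce=cv2.connectedComponentsWithStats(m.astype(np.uint8))
    for i in range(1,N):
        if st[i,4]>25: print(n,"coral",st[i],ce[i].round(1))
    m=(hsv[...,1]<60)&(hsv[...,2]>200)
    N,l,st,ce=cv2.connectedComponentsWithStats(m.astype(np.uint8))
    for i in range(1,N):
        if 400<st[i,4]<3000:
            p=onz(c,*ce[i],.003); print(n,"white",st[i],ce[i].round(1),p.round(3))
```

```text
top coral [178  83  28  22 183] [192.7  96.3]
top coral [211 184   9  18  69] [216.7 193.1]
top white [251  90  26  25 467] [263.2 101.9] [0.788 0.171 0.003]
top white [  56  172   41   40 1265] [ 76.  191.7] [0.549 0.604 0.003]
top white [ 300  176   34   42 1319] [316.9 196.7] [0.553 0.031 0.003]
top white [ 230  280   38   50 1495] [248.4 304.8] [0.299 0.179 0.003]
side coral [198 264  23  25 249] [210.4 276.9]
side coral [304 264  18  12 101] [312.3 270.1]
side white [294 218  39  26 855] [313.4 231.4] [0.555 0.034 0.003]
side white [207 244  32  29 537] [223.1 255.9] [0.776 0.133 0.003]
side white [ 389  272   47   32 1200] [411.9 287.4] [0.301 0.181 0.003]
```

View pics/crop1.png

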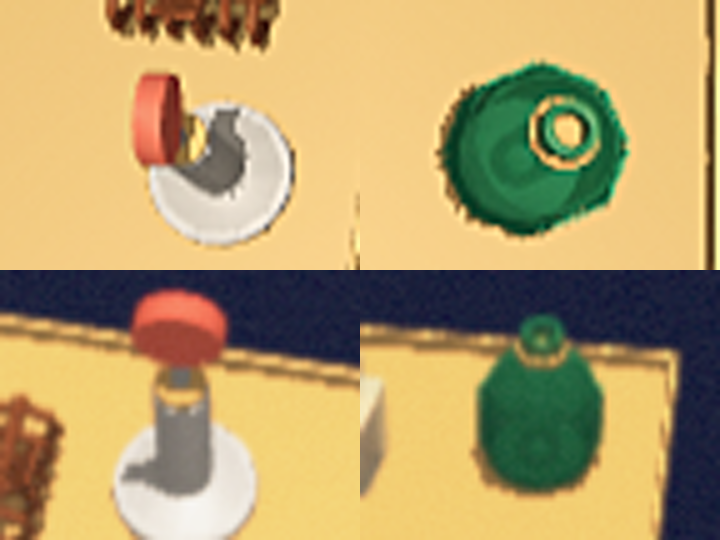

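The crop confirms the smaller gauge upright in the stand, with its disc centred near (215,193) in top and (312,269) in side. The flask rim is near (442,210) in top and (337,138) in side.

```bash
cat >> h.py <<'E'
def coral(c,box,lo=110):
    hsv=cv2.cvtColor(c["image"],cv2.COLOR_RGB2HSV); m=((hsv[...,0]<7)|(hsv[...,0]>174))&(hsv[...,1]>lo)&(hsv[...,2]>90)
    k=np.zeros_like(m); x,y,w,h=box; k[y:y+h,x:x+w]=1; m&=k
    N,l,st,ce=cv2.connectedComponentsWithStats(m.astype(np.uint8)); i=1+np.argmax(st[1:,4]); return (l==i),st[i]
E
python3 - <<'E'
from h import *
t=cam("top"); s=cam("side")
mt,a=coral(t,(203,178,25,30)); ms,b=coral(s,(298,258,32,24)); print(a,b)
def mid(m):
    p=np.argwhere(m)[:,::-1].astype(np.float32); r=cv2.minAreaRect(p); return r
rt,rs=mid(mt),mid(ms); print(rt,rs)
for pt in (rt[0],(215.0,192.6)):
  for ps in (rs[0],(312.4,269.4)): print(tri(t,pt,s,ps))
for i in range(a[1],a[1]+a[3]): 
    x=np.where(mt[i])[0]; print(i,x.min(),x.max(),end="; ")
print(); z=.155
for y in (a[1]+1,a[1]+2,a[1]+a[3]-3,a[1]+a[3]-2):
    x=np.where(mt[y])[0]; print(y,onz(t,x.mean(),y,z).round(4))
print("flask",tri(t,(442.2,210.2),s,(337.2,137.6)))
print("collar?",tri(t,(222.5,196),s,(313,281)))
hsv=cv2.cvtColor(s["image"],cv2.COLOR_RGB2HSV)
for z in(.10,.105,.11): print(z,onz(t,442.2,210.2,z),onz(s,337.2,137.6,z))
E
```

```text
[211 184   9  18 117] [303 262  20  16 225]
((215.0, 192.5), (17.0, 8.0), 90.0) ((312.3500061035156, 268.95001220703125), (18.34120750427246, 14.230247497558594), 18.43494987487793)
(array([0.53073343, 0.23966345, 0.14150469]), np.float64(0.0021957604695541934))
(array([0.53078868, 0.23996644, 0.14030858]), np.float64(0.0018532420075707654))
(array([0.5306359 , 0.23965344, 0.14145568]), np.float64(0.0024007213374095168))
(array([0.53069106, 0.23995639, 0.14025924]), np.float64(0.002058448660418664))
184 213 218; 185 212 219; 186 212 219; 187 212 219; 188 211 219; 189 216 219; 190 216 219; 191 216 219; 192 216 219; 193 211 219; 194 211 219; 195 211 219; 196 211 219; 197 211 219; 198 211 219; 199 211 218; 200 212 218; 201 213 218; 
185 [0.5427 0.2365 0.155 ]
186 [0.5406 0.2364 0.155 ]
199 [0.5136 0.2365 0.155 ]
200 [0.5115 0.2353 0.155 ]
flask (array([ 0.51239985, -0.24036077,  0.10069088]), np.float64(0.00030903938749229275))
collar? (array([0.53231238, 0.23596398, 0.08755278]), np.float64(0.0005616741293817954))
0.1 [ 0.51235809 -0.24052083  0.1       ] [ 0.51259798 -0.24123326  0.1       ]
0.105 [ 0.51153365 -0.2391887   0.105     ] [ 0.51226978 -0.23528765  0.105     ]
0.11 [ 0.51070921 -0.23785657  0.11      ] [ 0.51194158 -0.22934204  0.11      ]
```

Request:
servo_tool(
  motion=[
    [0,2.2,5,0,-2],
    [0,4.4,10,0,-4],
    [0,6.6,15,0,-6],
    [0,8.8,20,0,-8],
    [0,11,25,0,-10],
    [0,13.2,30,0,-12],
    [0,15.4,35,0,-14],
    [0,17.6,40,0,-16],
    [0,19.8,45,0,-18],
    [0,22,50,0,-20],
    [0,24.2,55,0,-21.9],
    [0,26.4,60,0,-21.9],
    [0,28.6,65,0,-21.9],
    [0,30.8,70,0,-21.9],
    [0,32.6,75,0,-21.9],
    [0,32.6,75,0,-21.9],
    [0,32.6,75,-3,-21.9],
    [0,32.6,75,-3,-21.9],
  ],
  squeeze=30,
)

```text
time_s: 2.55
ee_pos: [0.5306, 0.2388, 0.373]
eef_rot: [3.14, 0.004, -0.001]
force: [0.6, -0.6, 0.3]
grip_width: 0.0939
grip_force: 0.0
```

Request:
servo_tool(
  motion=[
    [0,0,0.1,-2,0],
    [0,0,0.1,-4,0],
    [0,0,0.1,-5.3,0],
    [0,0,0.1,-5.3,0],
  ],
)

```text
time_s: 3.05
ee_pos: [0.531, 0.2403, 0.3217]
eef_rot: [3.141, 0.001, -0.001]
force: [0.6, 0.3, 0.3]
grip_width: 0.0935
grip_force: 0.0
```

Run:
```python
from h import *
t=cam("top"); s=cam("side"); o=ctrl.get_obs(); print(o["ee_pos"])
def crop(c,u,v,w=70,h=90,k=5): return cv2.resize(c["image"][v-h//2:v+h//2,u-w//2:u+w//2],None,fx=k,fy=k,interpolation=cv2.INTER_CUBIC)
cv2.imwrite("pics/g1.png",np.hstack([crop(t,210,190),crop(s,313,265)])[:,:,::-1])
```

```text
[0.5310868  0.24049251 0.32265745]
```

View pics/g1.png

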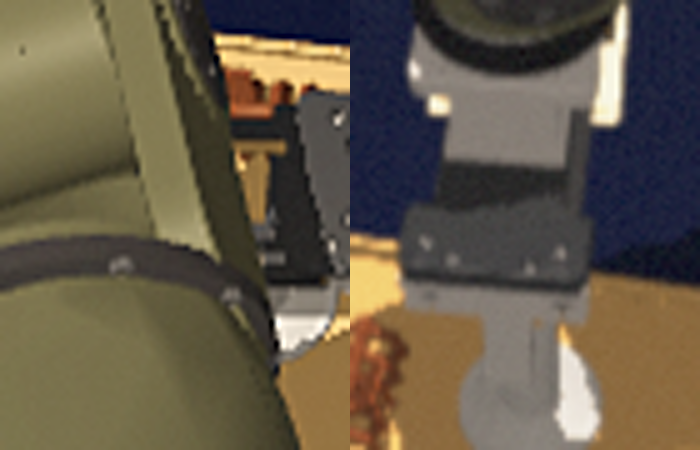

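The arm and near finger hide the disc, but the finger sits in line with it above the stand foot. Closing now.

Request:
servo_tool(
  motion=[
    [1,0,0,-0.1,0],
    [1,0,0,-0.1,0],
    [1,0,0,-0.1,0],
    [1,0,0,-0.1,0],
    [1,0,0,-0.1,0],
    [1,0,0,-0.1,0],
    [1,0,0,-0.1,0],
    [1,0,0,-0.1,0],
  ],
  squeeze=30,
)

```text
time_s: 4.15
ee_pos: [0.5309, 0.2406, 0.3207]
eef_rot: [-3.142, -0.0, -0.0]
force: [-0.2, 0.0, -1.0]
grip_width: 0.0176
grip_force: 0.0
```

Request:
servo_tool(
  motion=[
    [1,0,0,0,0],
    [1,0,0,0,0],
    [1,0,0,0,0],
  ],
)

```text
time_s: 4.53
ee_pos: [0.5309, 0.2406, 0.3206]
eef_rot: [3.142, 0.0, -0.0]
force: [0.3, -0.2, 0.9]
grip_width: 0.0119
grip_force: 30.0
```

Request:
servo_tool(
  motion=[
    [1,0,0,1,0],
    [1,0,0,3,0],
    [1,0,0,5,0],
    [1,0,0,8,0],
    [1,0,0,11,0],
    [1,0,0,12,0],
    [1,0,0,12,0],
  ],
)

```text
time_s: 5.4
ee_pos: [0.5308, 0.2406, 0.4407]
eef_rot: [-3.141, -0.0, -0.0]
force: [-0.5, 0.1, -1.3]
grip_width: 0.0118
grip_force: 30.0
```

Run:
```python
from h import *
t=cam("top"); s=cam("side"); print(ctrl.get_obs()["ee_pos"])
def crop(c,u,v,w=100,h=150,k=4): return cv2.resize(c["image"][v-h//2:v+h//2,u-w//2:u+w//2],None,fx=k,fy=k,interpolation=cv2.INTER_CUBIC)
cv2.imwrite("pics/g2.png",np.hstack([crop(s,313,250),crop(t,215,195)])[:,:,::-1])
print(proj(s,[[.531,.2405,.2606],[.531,.2405,.135]]))
```

```text
[0.53090817 0.2405989  0.4394442 ]
[[311.25093252 235.27154656]
 [312.75400473 271.0856771 ]]
```

View pics/g2.png

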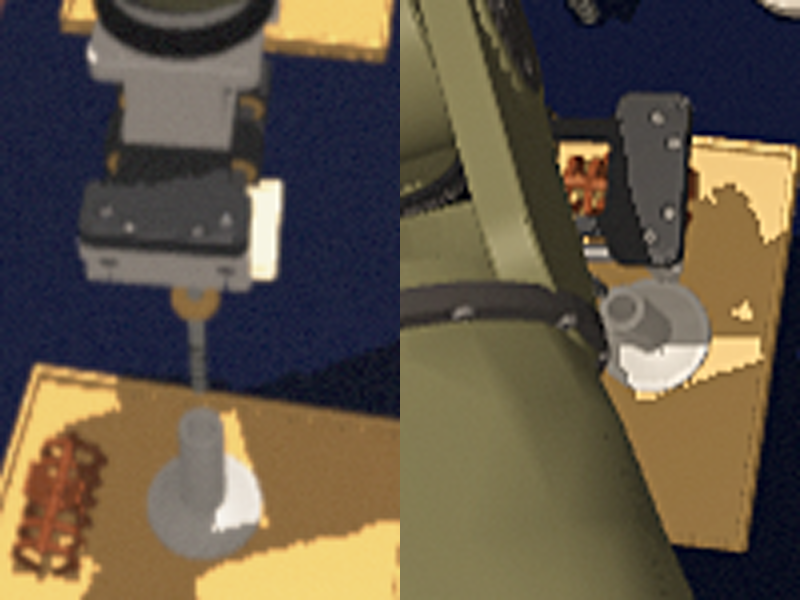

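The gauge is held, vertical and clear of the stand: its tip is at side (313,273) and the stand mouth at side (313,278), top (221,196). Next I'll go over the flask.

Request:
servo_tool(
  motion=[
    [1,0,-2,0,0],
    [1,0,-6,0,0],
    [1,0,-11,0,0],
    [1,-0.5,-16,0,0],
    [1,-1,-21,0,0],
    [1,-1.5,-26,0,0],
    [1,-1.8,-31,0,0],
    [1,-1.8,-36,0,0],
    [1,-1.8,-41,0,0],
    [1,-1.8,-45,0,0],
    [1,-1.8,-47,0,0],
    [1,-1.8,-48.1,0,0],
    [1,-1.8,-48.1,0,0],
    [1,-1.8,-48.1,0,0],
    [1,-1.8,-48.1,0,0],
  ],
)

```text
time_s: 7.38
ee_pos: [0.5131, -0.2396, 0.4408]
eef_rot: [3.142, -0.0, 0.001]
force: [-0.2, 0.4, -0.0]
grip_width: 0.0123
grip_force: 30.0
```

Run:
```python
from h import *
t=cam("top"); s=cam("side"); o=ctrl.get_obs(); print(o["ee_pos"],o["eef_rot"],o["grip_force"])
def crop(c,u,v,w=80,h=120,k=5): return cv2.resize(c["image"][v-h//2:v+h//2,u-w//2:u+w//2],None,fx=k,fy=k,interpolation=cv2.INTER_CUBIC)
cv2.imwrite("pics/g3.png",np.hstack([crop(s,337,130),crop(t,437,200)])[:,:,::-1])
print(proj(s,[.5124,-.2404,.135]),proj(t,[.5124,-.2404,.135]))
print("stand",tri(t,(221.1,195.9),s,(313.3,278.4)))
```

```text
[ 0.51302921 -0.23986601  0.44076741] [ 3.14150659e+00 -2.43356461e-04  3.31312895e-04] 29.999865889549255
[[337.48039962 128.33844354]] [[446.58184362 207.54903813]]
stand (array([0.53085663, 0.23637169, 0.09900241]), np.float64(0.0004483222038122687))
```

View pics/g3.png

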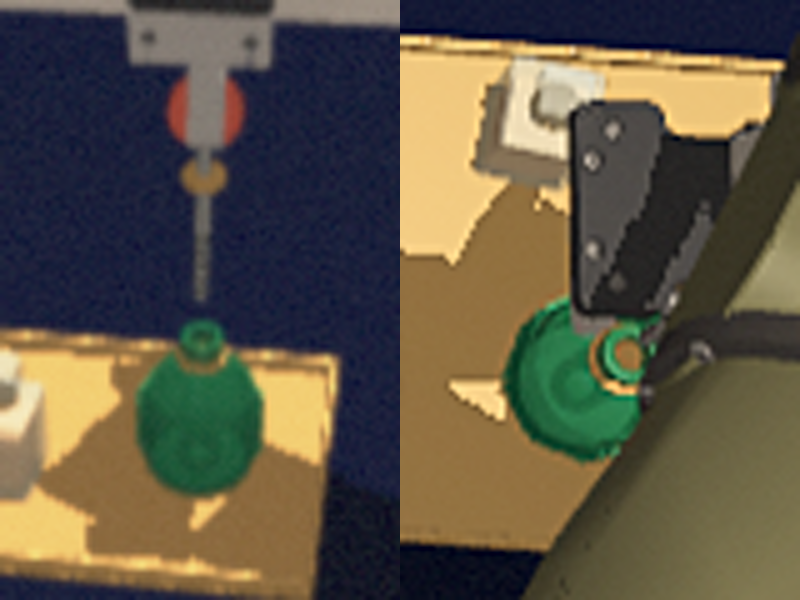

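The side crop shows the rod tip at about (337,130), directly above the rim at about (337,138). The top view of the tip is hidden by the gripper. I'll do a sub-pixel check of rod against rim in side, and of the rim in top.

Run:
```python
from h import *
s=cam("side"); t=cam("top"); im=s["image"].astype(float)
for v in range(108,131,2):
    r=im[v,326:348]; bg=np.median(r,0); w=np.abs(r-bg).sum(1); w[w<45]=0
    print(v,round((w*np.arange(326,348)).sum()/max(w.sum(),1),2),int(w.sum()),end="; ")
print()
def green(i): 
    h=cv2.cvtColor(i,cv2.COLOR_RGB2HSV); return (h[...,0]>55)&(h[...,0]<90)&(h[...,1]>120)&(h[...,2]>40)
m=green(s["image"])
for v in range(132,150):
    x=np.where(m[v,320:356])[0]+320
    if len(x): print(v,x.min(),x.max(),(x.min()+x.max())/2,end="; ")
print()
T=np.load("pics/t.npy"); big=cv2.resize(T[195:225,425:460],None,fx=1,fy=1); h=cv2.cvtColor(big,cv2.COLOR_RGB2HSV)
print("tan/gold H<40 map"); 
for r in range(6,26): print("".join("#" if h[r,c,0]<40 else "." for c in range(35)),195+r)
P=[.5130,-.2398]
for z in(.1,.105,.13,.135,.2157,.2607): print(z,proj(s,[*P,z])[0].round(2),proj(t,[*P,z])[0].round(2))
```

```text
108 337.42 792; 110 337.32 507; 112 337.25 567; 114 337.19 553; 116 336.98 476; 118 336.93 322; 120 337.07 303; 122 336.89 349; 124 336.88 365; 126 336.82 320; 128 336.79 280; 130 337.0 58; 
134 335 339 337.0; 135 334 340 337.0; 136 333 341 337.0; 137 333 341 337.0; 138 333 340 336.5; 139 334 340 337.0; 140 338 339 338.5; 142 330 344 337.0; 143 329 344 336.5; 144 328 345 336.5; 145 327 346 336.5; 146 327 346 336.5; 147 326 346 336.0; 148 325 347 336.0; 149 325 347 336.0; 
tan/gold H<40 map
##.....................############ 201
........................########### 202
..........................######### 203
.............####.........######### 204
............#####.........######### 205
...........###.............######## 206
...........##..............######## 207
..........##...#####........####### 208
..........##...######.......####### 209
..........##...######........###### 210
..........##...######........###### 211
..........##...######.........##### 212
..........##....####...#......##### 213
..........###.....#...##.....###### 214
...........###.......##.......##### 215
............####...####......###### 216
.............#########.......###### 217
..............######.........###### 218
............................####### 219
............................####### 220
0.1 [337.03 137.91] [441.86 209.9 ]
0.105 [337.06 136.58] [442.47 209.53]
0.13 [337.22 129.83] [445.63 207.64]
0.135 [337.26 128.46] [446.28 207.26]
0.2157 [337.82 105.09] [457.84 200.36]
0.2607 [338.16  90.99] [465.27 195.94]
```

Request:
servo_tool(
  motion=[
    [1,-0.13,0,-1,0],
    [1,-0.13,0,-2,0],
    [1,-0.13,0,-2.5,0],
    [1,-0.13,0,-2.5,0],
    [1,-0.13,0,-3,0],
    [1,-0.13,0,-3.3,0],
    [1,-0.13,0,-3.6,0],
    [1,-0.13,0,-3.6,0],
  ],
)

```text
time_s: 8.57
ee_pos: [0.5116, -0.2404, 0.4044]
eef_rot: [-3.141, 0.0, -0.0]
force: [-0.2, -0.5, -0.8]
grip_width: 0.0119
grip_force: 30.0
```

Run:
```python
from h import *
s=cam("side"); o=ctrl.get_obs(); print(o["ee_pos"],o["force"],o["moment"])
cv2.imwrite("pics/g4.png",cv2.resize(s["image"][90:165,297:377],None,fx=7,fy=7,interpolation=cv2.INTER_CUBIC)[:,:,::-1])
```

```text
[ 0.51163313 -0.24039063  0.40464558] [ 0.90821209 -0.67275486 -0.23869678] [-0.03385918 -0.01899571 -0.04632376]
```

View pics/g4.png

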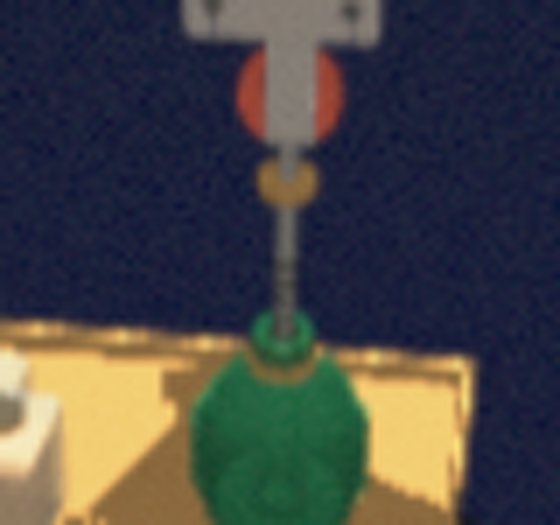

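The tip is at the mouth, centred in the side crop at (284,340), and no force has built up. Continuing down.

Request:
servo_tool(
  motion=[
    [1,0,0,-0.5,0],
    [1,0,0,-1,0],
    [1,0,0,-1.5,0],
    [1,0,0,-2,0],
    [1,0,0,-2,0],
  ],
)

```text
time_s: 9.25
ee_pos: [0.5116, -0.2404, 0.3842]
eef_rot: [-3.141, 0.001, -0.0]
force: [-0.2, 0.5, -0.4]
grip_width: 0.0116
grip_force: 30.0
```

Request:
servo_tool(
  motion=[
    [1,0,0,-1,0],
    [1,0,0,-2,0],
    [1,0,0,-3,0],
    [1,0,0,-4,0],
    [1,0,0,-4.5,0],
    [1,0,0,-4.5,0],
  ],
)

```text
time_s: 10.0
ee_pos: [0.5116, -0.2404, 0.3393]
eef_rot: [-3.141, 0.0, -0.0]
force: [1.3, -0.3, -0.7]
grip_width: 0.0118
grip_force: 30.0
```

Run:
```python
from h import *
s=cam("side"); o=ctrl.get_obs(); print(o["ee_pos"],o["force"],o["moment"])
cv2.imwrite("pics/g5.png",cv2.resize(s["image"][105:175,297:377],None,fx=7,fy=7,interpolation=cv2.INTER_CUBIC)[:,:,::-1])
```

```text
[ 0.5116715  -0.24041539  0.33972766] [ 0.21096944 -0.04034069 -0.67794524] [-0.01249928  0.04776635  0.05395977]
```

View pics/g5.png

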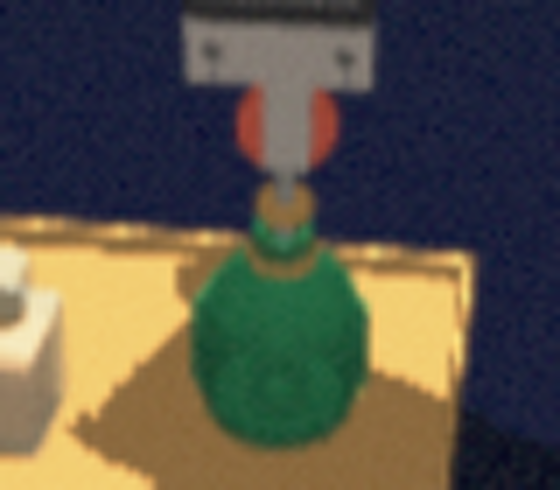

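The rod is in the bore and the collar is about 10 mm above the rim, concentric at (285,205). I'll ease it down.

Request:
servo_tool(
  motion=[
    [1,0,0,-0.3,0],
    [1,0,0,-0.6,0],
    [1,0,0,-0.7,0],
    [1,0,0,-0.8,0],
  ],
)

```text
time_s: 10.55
ee_pos: [0.5116, -0.2404, 0.3316]
eef_rot: [-3.142, 0.0, -0.0]
force: [-0.5, 0.1, -0.6]
grip_width: 0.0123
grip_force: 30.0
```

Request:
servo_tool(
  motion=[
    [1,0,0,-0.1,0],
    [1,0,0,-0.2,0],
    [1,0,0,-0.2,0],
  ],
)

```text
time_s: 10.92
ee_pos: [0.5116, -0.2404, 0.3305]
eef_rot: [3.141, -0.001, -0.0]
force: [-2.4, 1.1, 6.7]
grip_width: 0.012
grip_force: 30.0
```

Request:
servo_tool(
  motion=[
    [1,0,0,0,0],
    [1,0,0,-0.05,0],
    [1,0,0,-0.05,0],
    [1,0,0,-0.05,0],
  ],
)

```text
time_s: 11.42
ee_pos: [0.5116, -0.2404, 0.3305]
eef_rot: [3.141, -0.001, -0.0]
force: [-4.7, 2.4, 11.5]
grip_width: 0.0119
grip_force: 30.0
```

Run:
```python
from h import *
a=[]
for i in range(5): s=cam("side"); a.append(ctrl.get_obs()["force"])
o=ctrl.get_obs(); print(o["ee_pos"],np.array(a).round(1).tolist(),o["moment"],o["time_s"])
cv2.imwrite("pics/g6.png",cv2.resize(s["image"][105:175,297:377],None,fx=7,fy=7,interpolation=cv2.INTER_CUBIC)[:,:,::-1])
```

```text
[ 0.5116272  -0.24036128  0.33043729] [[-4.0, 3.0, 11.4], [-4.4, 2.9, 11.5], [-4.8, 1.8, 11.8], [-3.8, 2.4, 11.0], [-4.4, 3.2, 11.9]] [0.6309011  0.99852853 0.04976202] 11.675
```

View pics/g6.png

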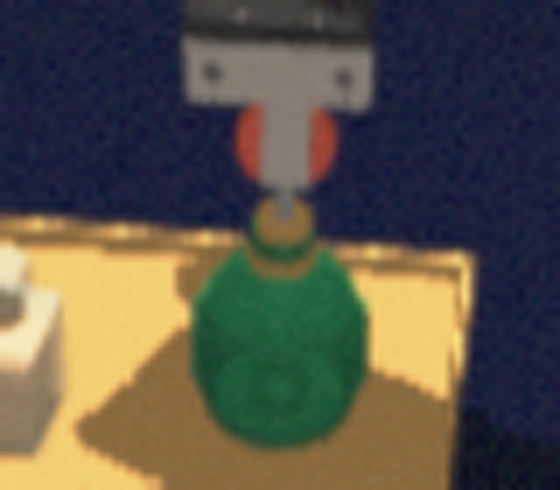

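The collar is seated on the rim at (284,215) with about 11.5 N of contact force. Drawing it out.

Request:
servo_tool(
  motion=[
    [1,0,0,0.5,0],
    [1,0,0,1.5,0],
    [1,0,0,3,0],
    [1,0,0,5,0],
    [1,0,0,7,0],
    [1,0,0,9,0],
    [1,0,0,11,0],
    [1,0,0,12.5,0],
    [1,0,0,13,0],
    [1,0,0,13,0],
  ],
)

```text
time_s: 12.92
ee_pos: [0.5116, -0.2404, 0.459]
eef_rot: [-3.142, 0.0, -0.0]
force: [0.7, 0.6, -1.5]
grip_width: 0.0114
grip_force: 30.0
```

Run:
```python
from h import *
s=cam("side"); t=cam("top"); o=ctrl.get_obs(); print(o["ee_pos"],o["force"])
h=cv2.cvtColor(s["image"],cv2.COLOR_RGB2HSV); m=(h[...,0]>55)&(h[...,0]<90)&(h[...,1]>120)&(h[...,2]>40)
for v in (134,136,138,139,144,148):
    x=np.where(m[v,320:356])[0]+320; print(v,x.min(),x.max())
im=s["image"].astype(float)
for v in range(90,134,2):
    r=im[v,326:348]; bg=np.median(r,0); w=np.abs(r-bg).sum(1); w[w<45]=0
    print(v,round((w*np.arange(326,348)).sum()/max(w.sum(),1),2),int(w.sum()),end="; ")
```

```text
[ 0.51163598 -0.24041459  0.45843473] [ 0.90665274 -0.15679227 -0.71194594]
134 335 339
136 333 341
138 334 340
139 334 340
144 328 345
148 325 347
90 335.57 2070; 92 337.39 1791; 94 338.29 717; 96 338.02 881; 98 338.01 1398; 100 338.08 1387; 102 337.94 926; 104 337.9 466; 106 337.77 518; 108 337.74 501; 110 337.64 464; 112 337.83 295; 114 337.78 308; 116 337.5 466; 118 337.8 287; 120 337.53 215; 122 337.4 392; 124 337.19 283; 126 0.0 0; 128 0.0 0; 130 0.0 0; 132 0.0 0;
```

The flask hasn't moved and the rod is vertical. The tool only turns about world z, so I'll level the rod by pivoting it in the pads against the rim of the fixed stand. First I'll hover back over the stand.

Request:
servo_tool(
  motion=[
    [1,0,2,0,0],
    [1,0,6,0,0],
    [1,0,11,0,0],
    [1,0.5,16,0,0],
    [1,1,21,0,0],
    [1,1.5,26,0,0],
    [1,1.9,31,0,0],
    [1,1.9,36,0,0],
    [1,1.9,41,0,0],
    [1,1.9,45,0,0],
    [1,1.9,47,0,0],
    [1,1.9,48,0,0],
    [1,1.9,48,-2,0],
    [1,1.9,48,-4,0],
    [1,1.9,48,-5,0],
    [1,1.9,48,-5,0],
  ],
)

```text
time_s: 15.02
ee_pos: [0.5307, 0.2392, 0.409]
eef_rot: [3.141, 0.001, -0.001]
force: [-0.1, 0.4, -0.2]
grip_width: 0.0118
grip_force: 30.0
```

Run:
```python
from h import *
s=cam("side"); o=ctrl.get_obs(); print(o["ee_pos"],o["force"],o["grip_force"])
X=.5309
for d in (0,10,20,30,40,50,60,70,80,88,90,92):
    a=np.radians(d); print(d, np.round(100*np.array([X-.0075+.004*np.cos(a)-.115*np.sin(a)-o["ee_pos"][0], .2756+.004*np.sin(a)+.115*np.cos(a)-o["ee_pos"][2]]),2))
im=s["image"].astype(float)
for v in range(240,280,3):
    r=im[v,300:326]; bg=np.median(r,0); w=np.abs(r-bg).sum(1); w[w<60]=0
    print(v,round((w*np.arange(300,326)).sum()/max(w.sum(),1),2),int(w.sum()),end="; ")
```

```text
[0.53075359 0.23928178 0.40964126] [-0.64794114  0.31268424 -1.38572745] 29.99983549118042
0 [-0.34 -1.9 ]
10 [-2.34 -2.01]
20 [-4.29 -2.46]
30 [-6.14 -3.24]
40 [-7.82 -4.34]
50 [-9.29 -5.71]
60 [-10.49  -7.31]
70 [-11.41  -9.1 ]
80 [-11.99 -11.01]
88 [-12.21 -12.6 ]
90 [-12.24 -13.  ]
92 [-12.24 -13.41]
240 321.24 304; 243 315.87 378; 246 318.6 270; 249 319.04 792; 252 319.09 255; 255 0.0 0; 258 311.53 1535; 261 311.68 1476; 264 312.08 638; 267 312.33 608; 270 309.56 635; 273 318.5 857; 276 312.54 318; 279 318.55 949;
```

Lower the tip 10 mm into the bore, watching the force, with a softer squeeze.

Request:
servo_tool(
  motion=[
    [1,0,0,-0.5,0],
    [1,0,0,-1,0],
    [1,0,0,-1.5,0],
    [1,0,0,-1.9,0],
    [1,0,0,-1.9,0],
  ],
  squeeze=15,
)

```text
time_s: 15.7
ee_pos: [0.5306, 0.2396, 0.3898]
eef_rot: [3.141, 0.001, -0.0]
force: [0.1, 0.6, -1.1]
grip_width: 0.0117
grip_force: 15.0
```

Request:
servo_tool(
  motion=[
    [1,-0.35,0,0,0],
    [1,-1.3,0,0,0],
    [1,-2.3,0,-0.1,0],
    [1,-2.3,0,-0.1,0],
  ],
)

```text
time_s: 16.2
ee_pos: [0.5068, 0.2397, 0.3894]
eef_rot: [-3.142, 0.0, 0.0]
force: [0.4, -0.6, -0.8]
grip_width: 0.0118
grip_force: 15.0
```

Request:
servo_tool(
  motion=[
    [1,-1.0,0,-0.2,0],
    [1,-2,0,-0.5,0],
    [1,-3,0,-0.9,0],
    [1,-3.8,0,-1.2,0],
    [1,-4.7,0,-1.8,0],
    [1,-5.5,0,-2.3,0],
    [1,-5.5,0,-2.3,0],
  ],
)

```text
time_s: 17.08
ee_pos: [0.4521, 0.2396, 0.3656]
eef_rot: [3.141, 0.001, -0.0]
force: [-0.3, -0.5, 0.1]
grip_width: 0.0116
grip_force: 15.0
```

Run:
```python
from h import *
s=cam("side"); o=ctrl.get_obs(); g=o["ee_pos"]-[0,0,.18]; print(o["ee_pos"],o["force"],o["moment"])
im=s["image"]
cv2.imwrite("pics/p1.png",im[:,:,::-1])
for d in (0,20,40,50):
    a=np.radians(d); pts=[g+L*np.array([np.sin(a),0,-np.cos(a)]) for L in (42,30,60,75,90,105)] if 0 else [g+L/1000*np.array([np.sin(a),0,-np.cos(a)]) for L in (35,42,48,60,75,90,105)]
    uv=proj(s,pts); print(d,[(int(round(u)),int(round(v)),im[int(round(v)),int(round(u))].tolist()) for u,v in uv])
```

```text
[0.45239745 0.23965211 0.36586145] [-0.36776244  0.91987    -0.28859844] [-0.00465584  0.08108342  0.00532869]
0 [(350, 270, [132, 123, 115]), (350, 271, [135, 125, 117]), (350, 273, [107, 100, 96]), (350, 276, [13, 20, 33]), (349, 280, [137, 103, 62]), (349, 283, [137, 104, 60]), (349, 287, [141, 106, 62])]
20 [(344, 269, [134, 127, 118]), (343, 270, [134, 126, 117]), (342, 272, [114, 106, 100]), (340, 274, [18, 25, 34]), (337, 278, [136, 103, 61]), (335, 281, [138, 106, 64]), (333, 284, [139, 105, 61])]
40 [(339, 267, [128, 120, 114]), (337, 268, [106, 98, 92]), (335, 269, [121, 114, 108]), (332, 271, [133, 118, 103]), (327, 274, [113, 105, 92]), (323, 276, [93, 89, 82]), (318, 279, [117, 111, 104])]
50 [(337, 265, [49, 49, 49]), (335, 266, [105, 97, 92]), (333, 267, [130, 122, 116]), (328, 269, [51, 53, 66]), (323, 271, [35, 40, 64]), (317, 273, [211, 162, 100]), (312, 275, [155, 120, 74])]
```

The pixel samples follow the rod along the 40° line, so it is pivoting as planned. Continuing to level.

Request:
servo_tool(
  motion=[
    [1,-0.8,0,-0.7,0],
    [1,-1.5,0,-1.4,0],
    [1,-2.1,0,-2.2,0],
    [1,-2.7,0,-3.0,0],
    [1,-3.2,0,-3.9,0],
    [1,-3.6,0,-4.8,0],
    [1,-4.0,0,-5.8,0],
    [1,-4.2,0,-6.8,0],
    [1,-4.3,0,-7.7,0],
    [1,-4.4,0,-8.4,0],
    [1,-4.4,0,-8.7,0],
    [1,-4.4,0,-8.9,0],
    [1,-4.4,0,-8.9,0],
  ],
)

```text
time_s: 18.75
ee_pos: [0.4086, 0.2396, 0.2769]
eef_rot: [3.141, 0.001, -0.0]
force: [-4.6, -0.7, -0.2]
grip_width: 0.0123
grip_force: 15.0
```

Request:
servo_tool(
  motion=[
    [1,0,0,0,0],
    [1,0,0,0,0],
    [1,0,0,0,0],
  ],
  squeeze=60,
)

```text
time_s: 19.12
ee_pos: [0.4086, 0.2396, 0.277]
eef_rot: [3.141, 0.0, -0.0]
force: [-4.6, -0.4, -0.8]
grip_width: 0.0117
grip_force: 60.0
```

Run:
```python
from h import *
s=cam("side"); o=ctrl.get_obs(); g=o["ee_pos"]-[0,0,.18]; print(o["ee_pos"],o["force"],o["moment"],o["grip_force"])
im=s["image"]
for d in (70,80,90,100):
    a=np.radians(d); uv=proj(s,[g+L/1000*np.array([np.sin(a),0,-np.cos(a)]) for L in (35,42,48,60,75,90,105,120)]); print(d,[(int(round(u)),int(round(v)),im[int(round(v)),int(round(u))].tolist()) for u,v in uv])
```

```text
[0.40857025 0.23959195 0.2770253 ] [-4.68942084 -0.03466456 -0.54280709] [0.02815458 0.90392947 0.01081523] 60.000261068344116
70 [(354, 286, [134, 101, 62]), (351, 287, [141, 105, 64]), (348, 287, [134, 101, 59]), (343, 287, [139, 104, 60]), (337, 288, [138, 106, 62]), (330, 289, [243, 209, 117]), (324, 289, [244, 212, 122]), (318, 290, [138, 130, 123])]
80 [(353, 285, [139, 105, 62]), (350, 285, [136, 104, 60]), (347, 285, [144, 110, 66]), (342, 285, [140, 107, 63]), (335, 285, [242, 204, 115]), (329, 285, [244, 211, 120]), (322, 285, [243, 210, 119]), (315, 285, [236, 230, 220])]
90 [(353, 283, [121, 109, 89]), (350, 283, [121, 106, 90]), (347, 283, [148, 112, 67]), (342, 282, [173, 166, 155]), (335, 282, [185, 172, 150]), (328, 281, [139, 133, 124]), (321, 281, [149, 142, 134]), (314, 280, [203, 196, 184])]
100 [(354, 282, [118, 115, 109]), (350, 281, [119, 115, 107]), (348, 281, [137, 111, 79]), (342, 280, [186, 177, 160]), (335, 279, [174, 158, 138]), (329, 278, [158, 120, 73]), (322, 276, [154, 119, 70]), (315, 275, [163, 127, 78])]
```

The rod lies level on the stand rim and the squeeze is at 60 N. Lifting clear.

Request:
servo_tool(
  motion=[
    [1,-0.1,0,0.2,0],
    [1,-0.3,0,0.6,0],
    [1,-0.3,0,1.5,0],
    [1,-0.3,0,3.5,0],
    [1,-0.3,0,6,0],
    [1,-0.3,0,9,0],
    [1,-0.3,0,10,0],
    [1,-0.3,0,10,0],
  ],
)

```text
time_s: 20.18
ee_pos: [0.4056, 0.2396, 0.3773]
eef_rot: [-3.141, -0.001, -0.0]
force: [-0.2, 0.1, -0.4]
grip_width: 0.0121
grip_force: 60.0
```

Run:
```python
from h import *
s=cam("side"); t=cam("top"); o=ctrl.get_obs(); g=o["ee_pos"]-[0,0,.18]; print(o["ee_pos"],o["force"],o["grip_force"])
for d in (80,90,100):
    a=np.radians(d); print(d,proj(s,[g+L/1000*np.array([np.sin(a),0,-np.cos(a)]) for L in (60,125)]).round(0).tolist())
print(proj(s,g))
cv2.imwrite("pics/l.png",np.hstack([cv2.resize(c["image"][y:y+90,x:x+80],None,fx=5,fy=5,interpolation=cv2.INTER_CUBIC) for c,x,y in((s,290,200),(t,190,170))])[:,:,::-1])
```

```text
[0.40551194 0.23954473 0.3761893 ] [-0.06079442  0.32030773 -1.81307835] 59.99974071979523
80 [[345.0, 260.0], [314.0, 260.0]]
90 [[344.0, 257.0], [312.0, 254.0]]
100 [[345.0, 254.0], [313.0, 248.0]]
[[374.49586993 258.93182913]]
```

View pics/l.png

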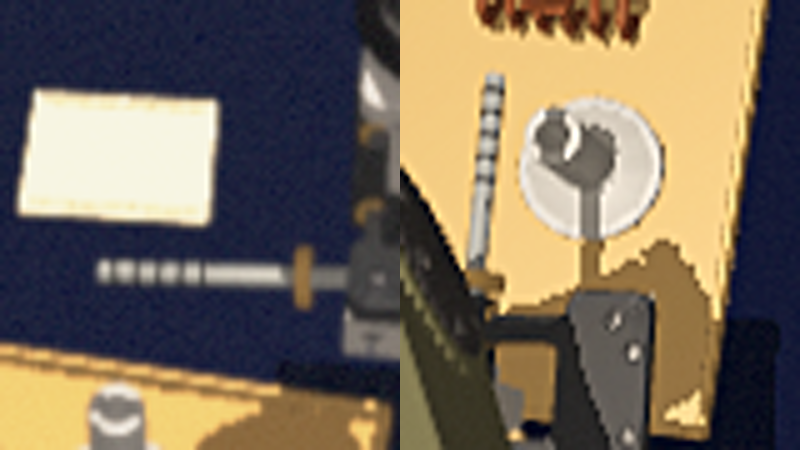

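The rod is level with its tip at side (310,254), matching the 90° prediction of (312,254), and it is clear of the stand. Moving the tip over the card.

Request:
servo_tool(
  motion=[
    [1,0.2,-1,0,0],
    [1,0.5,-3,0,0],
    [1,0.8,-6,0,0],
    [1,1.1,-9,0,0],
    [1,1.4,-12,0,0],
    [1,1.7,-15,0,0],
    [1,1.9,-18,0,0],
    [1,1.9,-20,0,0],
    [1,1.9,-20.8,0,0],
    [1,1.9,-20.8,0,0],
    [1,1.9,-20.8,0,0],
    [1,1.9,-20.8,0,0],
    [1,1.9,-20.8,0,0],
    [1,1.9,-20.8,0,0],
  ],
)

```text
time_s: 22.02
ee_pos: [0.4246, 0.0318, 0.3771]
eef_rot: [3.142, 0.0, -0.0]
force: [-0.1, 0.4, -1.7]
grip_width: 0.0117
grip_force: 60.0
```

Run:
```python
from h import *
s=cam("side"); o=ctrl.get_obs(); g=o["ee_pos"]-[0,0,.18]; print(o["ee_pos"],o["joint_vel"].round(3),o["grip_force"])
im=s["image"]
for d in (80,90,100):
    a=np.radians(d); uv=proj(s,[g+L/1000*np.array([np.sin(a),0,-np.cos(a)]) for L in (60,75,90,105,120,135)]); print(d,[(int(round(u)),int(round(v)),im[int(round(v)),int(round(u))].tolist()) for u,v in uv])
for n,c in(("side",s),):
    h=cv2.cvtColor(im,cv2.COLOR_RGB2HSV)
    for name,m in (("green",(h[...,0]>55)&(h[...,0]<90)&(h[...,1]>120)&(h[...,2]>40)),):
        N,l,st,ce=cv2.connectedComponentsWithStats(m.astype(np.uint8)); i=1+np.argmax(st[1:,4]); print(name,st[i],ce[i])
```

```text
[0.42461512 0.03171032 0.37714318] [-0.002 -0.     0.001  0.001  0.001  0.001] 59.99974250793457
80 [(342, 185, [209, 158, 93]), (336, 185, [149, 114, 65]), (329, 186, [142, 108, 65]), (323, 186, [133, 102, 63]), (317, 186, [105, 81, 59]), (311, 187, [32, 34, 59])]
90 [(342, 182, [217, 172, 113]), (335, 181, [176, 162, 141]), (329, 181, [123, 108, 88]), (322, 181, [124, 110, 95]), (316, 180, [196, 187, 173]), (310, 180, [241, 201, 113])]
100 [(342, 179, [227, 212, 178]), (336, 177, [242, 206, 117]), (329, 176, [243, 206, 115]), (323, 175, [243, 210, 118]), (317, 174, [242, 205, 115]), (310, 173, [243, 205, 114])]
green [326 142  23  26 479] [336.68267223 154.75156576]
```

The arm is still, the rod is level along the 90° line, and the tip is over the card. Handing in.

```bash
python3 -c "
from station import ctrl
print(ctrl.hand_in())"
```

```text
the job is handed in; nothing more can be done
None
```

I handed the job in with no verdict shown: the collar was pressed onto the flask rim at about 11.5 N and drawn right out, and the gauge ended held still and level with its tip over the card at about 20 cm; the flask looked unmoved, but I did not measure the crystal bottle, hair claw or burner afterwards.

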